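Lift the largest calibration weight with the weight tongs

ROBOT

A 6-joint arm with a two-finger parallel gripper is mounted at the origin on a cart in front of the work surface, level with it; the furniture and walls round the work are solid. World frame = base frame: x ahead of the robot, y to its left, z up, the work surface at z = 0. Lengths are in m, angles in rad, forces in N, time in s.
With the tool pointing down it reaches from about 0.275 to 0.975 m from the base axis. Payload 8.4 kg.
Tool frame: the origin (TCP) lies on the mounting face of the last link; the fingertips stand 190 mm ahead of it and the grasp point (between the pads) lies 171 mm ahead of it; x points along the fingers, y is the direction in which the jaws open and shut, and the axes are right-handed (so a half turn about x gives the same grasp; the last joint's range is limited). The gripper opens to 92 mm and grips with 3 to 60 N. Pads are 20 mm wide; open, the fingers measure 128 mm over their backs; the gripper's body (75 mm by 189 mm) begins 69 mm behind the grasp point.
Start: joints at [-1.278, 0.353, 1.633, -0, 1.155, -0.002], TCP at [0.182, -0.598, 0.405] pointing down, gripper open.
Joint ranges: [-2.63, 2.63], [-0.92, 2.1], [0.06, 2.66], [-1.3, 4.44], [0, 2.69], [-3.02, 3.02]. Speed limits (rad/s): [2.22, 2.22, 2.79, 3.14, 3.14, 3.14].

INTERFACE

Orientations are given as a rotation vector (axis times angle).
In Python, from workcell import readout, vision, r gives the robot as it stands. The module is installed in compiled form; this text tells all that it offers.
- The arm moves only by the shell command python3 -m handwheel 'ROWS' [FORCE]. ROWS is JSON, a list of rows, each a list of 7 numbers: the shift along the world's x, y, z in cm, then the turn, a rotation vector about the world's x, y, z in degrees, then the finger opening in cm, from 0 to 9.19. A call has exactly 8 rows; each row shifts and turns the commanded pose from where the row before left it; what a row does not reach is not made up. A row lasts 1/10 s, in which the tool goes at most 50 mm and 8.59 degrees, less where a joint would pass 70% of its speed; a pose out of reach is approached as far as the arm can. A call with a gripper value outside its range is refused whole. The fingers move at their own pace and stop on an object; FORCE is the grip in N (left out, the last holds). Time passes only in rows, so rows that do not move let the fingers close, or fill a call up. It gives the time, the measured TCP pose, the force and the opening at its end, in the units of the state.
- readout.read_state(): the state, without advancing time (a new reading comes with each control period).
- vision.read_camera(name): name is "side" or "top" or "wrist"; returns the picture (384x512x3 uint8, red, green, blue); there is no depth.
- vision.get_calibration(name): a dict with "fovy" (degrees; the focal length in pixels is half the picture's height over the tangent of half this angle, whatever the lens; pixels are square), "cx", "cy" (the principal point, pixels), "world_to_cam" (4x4, takes a point from world to camera coordinates); the wrist camera has in their place "tool_from_camera" (4x4, takes a point from camera to tool coordinates, whose origin is the TCP and whose axes are the tool frame's). Camera axes: x right, y up, looking along -z (the intrinsics and any distortion apply to the point x, -y, -z); pixel columns grow to the right and rows downward; lengths in m; the calibration is good to about 2 mm. A picture is of the moment at which its call begins: read the wrist's pose just before it. get_calibration takes no time and is no camera call.
- r.hand_in(): hands the job in, once; it reports no verdict.
The state is a dict: "time_s": time; "q": joint angles; "dq": joint speeds; "effort": joint torques, N m; "eef_pos": TCP position; "tool_rot": TCP orientation; "ft_force": force on the tool from outside, world axes, zero at the start; "wrist_torque": the same for the moment, N m; "opening": opening from 0.0 (shut) to 1.0 (fully open).
Only numpy, scipy, OpenCV 4.12 (cv2) and the standard library are available. Lean on these libraries where they do the work, as an engineer would, in place of code of your own. Each camera call takes 0.05 s, during which the arm holds its last target.

TASK

Take the spring tongs out of their stand and use them to pick the one large calibration weight (the tallest and thickest) out of the wooden weight box: never touch any weight with the gripper itself, and leave the small weights standing in the box and the other things on the bench where they are. Finish holding: keep the large weight gripped upright in the tongs' jaws, lifted about 10 cm clear of the box, and stop there with the tongs squeezed in the gripper; do not put anything down.

Things in the scene. Friction and masses are not known exactly. Their poses are not given: they have to be found in the camera images.
- tongs_grip (a point): Where to squeeze the tongs, midway between their arms. y: across the two arms, along which they are squeezed; x: across the arms' width; z: up along the tongs. Here they measure 43 mm over the arms when open, 32 mm when parallel. The ribbed grip sleeves, 18 mm wide, reach from 18 mm above to 22 mm below. Bridge top 42 mm above, jaw feet 104 mm below (open; 106 mm when parallel).
- tongs: Upright symmetrical spring tongs, 80 g, 146 mm tall, jaws down in the stand's slot: a steel bridge (27 mm along y, 18 along x) on top, with two straight arms hinged on it (hinges 34 mm above tongs_grip) that flare outward going down to rubber jaws, 18 mm wide, 22 high, 4 thick. Origin midway between the jaw feet, axes as tongs_grip.
- tongs_arm_a (a joint): Angle of either arm (rad; both move alike). 0: open, jaw gap 68 mm (76 over the jaws' outsides); 0.06: gap 52; 0.17: arms parallel, gap 22 (closed on the large weight); 0.255: shut. A spring pushes them open: squeezing at tongs_grip takes 5 to 14 N a side, so 20 to 40 N grips the weight; lightly squeezed (0.03 to 0.08) the tongs can be carried open.
- stand: White fixed stand with a slot, 94 mm along its y, 31 mm along its x, 53 mm high, on a foot 110 x 60 mm. Origin at the centre of its underside. The tongs stand in the slot, on its floor 6 mm above the worktop; lift them straight up by more than 50 mm to free them.
- tray: Open wooden weight box, fixed, 130 mm (x) by 190 mm (y) outside, walls 5 mm thick, 28 mm high, floor 5 mm thick. Origin at the centre of its underside. Four weights stand in an uneven row along its y, about 44 mm apart, in any order; on their +x and -x sides there is free room to the long walls.
- large_weight: The large metal calibration weight, 22 mm in diameter up to 36 mm, then a neck and a head 16 mm wide; 48 mm high, 70 to 140 g. It stands in the weight box. Origin at the centre of its underside, z up.
- small_weight_a: Small metal calibration weight, 19 mm in diameter and 40 mm high, standing in the weight box; to be left standing there. Origin at the centre of its underside, z up.
- small_weight_b: Small metal calibration weight, 19 mm in diameter and 40 mm high, standing in the weight box; to be left standing there. Origin at the centre of its underside, z up.
- small_weight_c: Small metal calibration weight, 19 mm in diameter and 40 mm high, standing in the weight box; to be left standing there. Origin at the centre of its underside, z up.
- petri_stack: Bystander: closed petri dishes, 92 mm wide, 40 mm high, on the worktop. Origin at the centre of its underside.
- beaker_250: Bystander: glass beaker, 72 mm wide, 95 mm high, on the worktop. Origin at the centre of its underside.
- timer: Bystander: flat bench timer, 65 x 65 x 18 mm, on the worktop. Origin at the centre of its underside.

How it is judged:
By the outcome, as a careful person would: the job done as asked, in the order asked, and still so for the second after the job is handed in, while the arm keeps its last pose, push and grip.
It also fails if it takes over 51 s, if anything falls off the work surface, if the arm or the gripper's body presses on something with over 40 N, if the wrist force passes 120 N, or if a joint passes its speed limit or range.

## Working session

There is one attempt and no reset: what is moved stays moved. The work goes in short steps, Python scripts to look and compute and a shell command to move; the robot and the scene stay as the last step left them, time stands still between calls to the robot, and variables do not carry over. Pictures are saved under pics/ and viewed, and the job is handed in when it is done.

```bash
mkdir -p pics
python3 - <<'E'
from workcell import readout, vision, r
import cv2
print(readout.read_state())
for n in ["side","top","wrist"]:
    print(n,vision.get_calibration(n))
    cv2.imwrite(f"pics/{n}0.png",cv2.resize(vision.read_camera(n)[:,:,::-1],(800,600),interpolation=cv2.INTER_CUBIC))
E
```

```text
{'time_s': 0.0, 'q': array([-1.27837906e+00,  3.53640932e-01,  1.63409888e+00, -2.44825028e-05,
        1.15520339e+00, -2.37348829e-03]), 'dq': array([-6.94685039e-04,  8.23593218e-05,  2.66572335e-04, -1.30282090e-03,
        5.50574339e-04, -2.19625447e-04]), 'effort': array([ 3.07688511e-03, -5.93838143e+01, -3.34210825e+01,  6.99519203e-02,
        2.35595653e-02, -1.60930931e-04]), 'eef_pos': array([ 0.18153559, -0.59782336,  0.40398312]), 'tool_rot': array([ 2.06330791,  0.3077784 , -2.0637613 ]), 'ft_force': array([ 0.30004672, -0.63641258,  0.39313472]), 'wrist_torque': array([ 0.00612917, -0.01858645,  0.03812045]), 'opening': 0.9996740512894634}
side {'fovy': 50.549806304224354, 'cx': 260.93581160235567, 'cy': 191.21510402672018, 'world_to_cam': array([[ 0.99670129, -0.08000562,  0.01362511, -0.5555431 ],
       [ 0.03353807,  0.55891647,  0.82854546, -0.07747232],
       [-0.07390359, -0.82535537,  0.559756  , -1.08343073],
       [ 0.        ,  0.        ,  0.        ,  1.        ]])}
top {'fovy': 57.17131536509924, 'cx': 253.72784272282232, 'cy': 189.32963022039644, 'world_to_cam': array([[-0.00786039, -0.9999473 ,  0.00660452, -0.03298158],
       [ 0.98606566, -0.00665339,  0.16622349, -0.5651688 ],
       [-0.16617078,  0.00781907,  0.98606599, -0.88800062],
       [ 0.        ,  0.        ,  0.        ,  1.        ]])}
wrist {'fovy': 59.49315065220807, 'cx': 254.26984795092002, 'cy': 189.33614724827842, 'tool_from_camera': array([[-1.62438375e-03,  2.75528897e-01, -9.61291417e-01,
         2.00454309e-02],
       [ 9.99998667e-01,  2.86507906e-04, -1.60767105e-03,
        -1.58561756e-04],
       [-1.67542241e-04, -9.61292747e-01, -2.75528995e-01,
        -7.76223766e-02],
       [ 0.00000000e+00,  0.00000000e+00,  0.00000000e+00,
         1.00000000e+00]])}
```

View pics/side0.png

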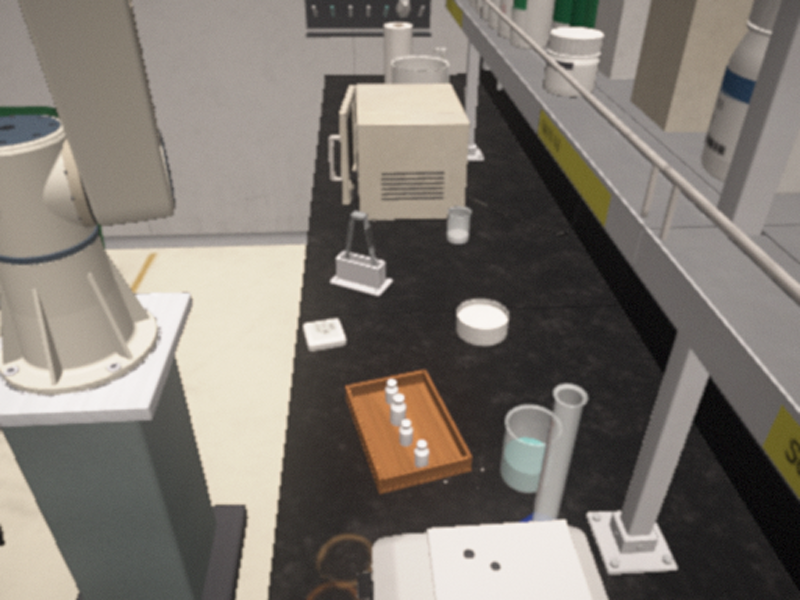

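View pics/top0.png

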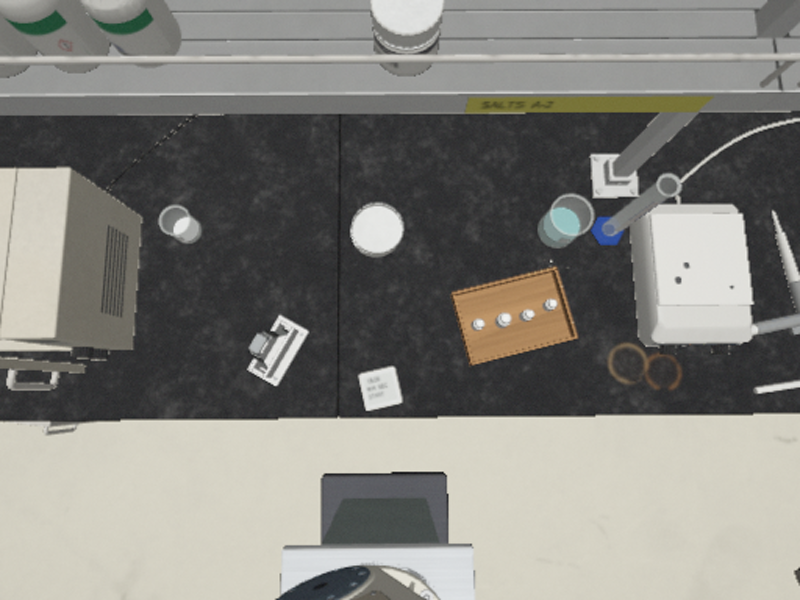

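View pics/wrist0.png

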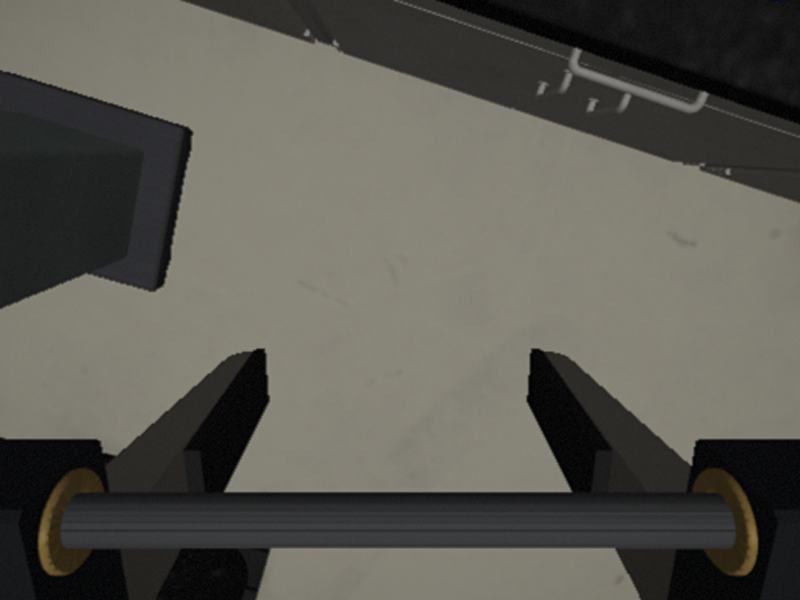

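The side view shows the tongs standing in their stand at (360,265) and the box at (408,430). In the top view (800×600) the stand is at (280,348) and the four weights run from (478,324) to (551,303). The second weight from the left looks largest. I'll enlarge these areas.

Run:
```python
import cv2
from workcell import vision
t=vision.read_camera("top"); s=vision.read_camera("side")
cv2.imwrite("pics/top_raw.png",t[:,:,::-1]); cv2.imwrite("pics/side_raw.png",s[:,:,::-1])
def crop(im,x,y,w,h,k,n): cv2.imwrite(n,cv2.resize(im[y:y+h,x:x+w,::-1],None,fx=k,fy=k,interpolation=cv2.INTER_CUBIC))
crop(t,150,195,60,60,10,"pics/c_t_st.png")
crop(t,285,165,90,72,8,"pics/c_t_tr.png")
crop(s,205,130,55,60,10,"pics/c_s_st.png")
crop(s,215,230,95,85,7,"pics/c_s_tr.png")
```

```text
(no output)
```

View pics/c_t_st.png

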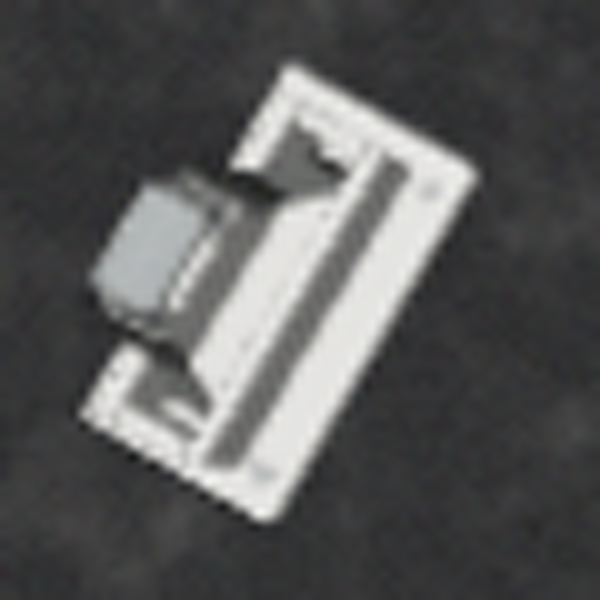

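View pics/c_t_tr.png

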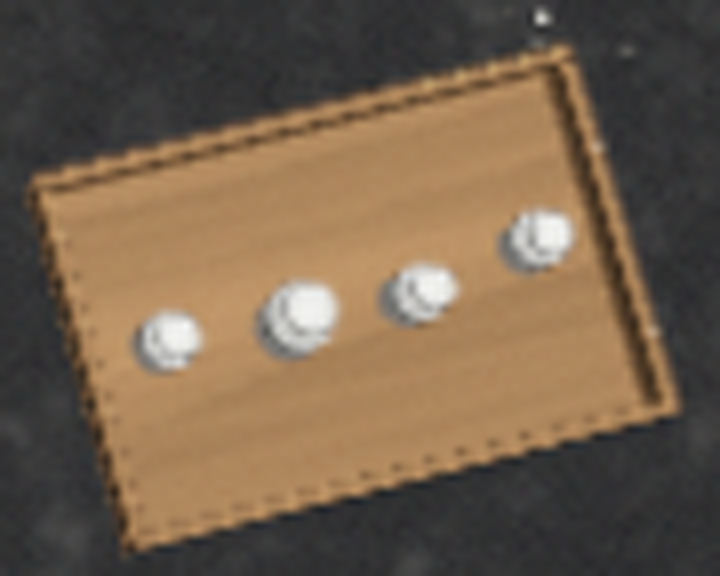

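View pics/c_s_st.png

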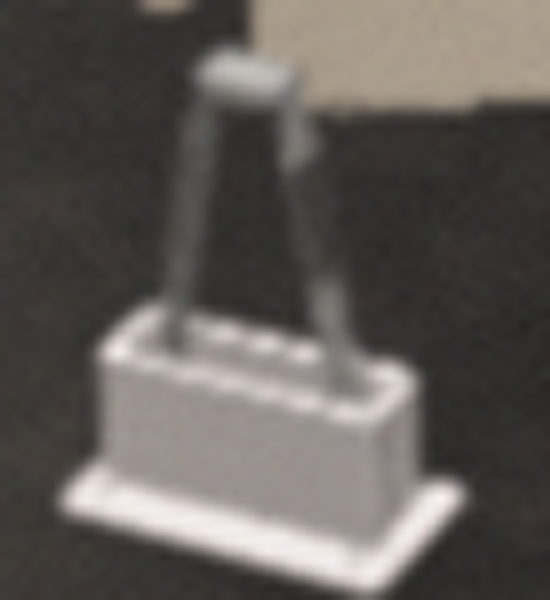

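View pics/c_s_tr.png

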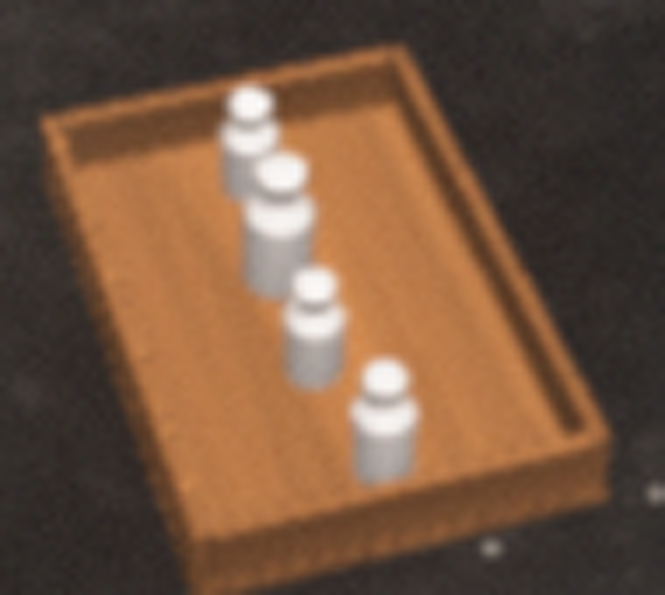

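```bash
cat > h.py <<'E'
import numpy as np
from workcell import vision, readout
from scipy.spatial.transform import Rotation as R
def cam(name,state=None):
    c=vision.get_calibration(name); f=192/np.tan(np.radians(c['fovy']/2))
    if name=='wrist':
        T=np.eye(4);T[:3,:3]=R.from_rotvec(state['tool_rot']).as_matrix();T[:3,3]=state['eef_pos']
        M=np.linalg.inv(T@c['tool_from_camera'])
    else: M=c['world_to_cam']
    return f,c['cx'],c['cy'],M
def ray(name,uv,z,state=None):
    f,cx,cy,M=cam(name,state)
    d=np.array([(uv[0]-cx)/f,-(uv[1]-cy)/f,-1]); Rm=M[:3,:3]; o=-Rm.T@M[:3,3]; d=Rm.T@d
    return (o+d*(z-o[2])/d[2])
def proj(name,p,state=None):
    f,cx,cy,M=cam(name,state); q=M[:3,:3]@np.asarray(p)+M[:3,3]
    return np.array([cx+f*q[0]/-q[2],cy-f*q[1]/-q[2]])
def un(x,y,k,x0,y0): return ((x+.5)/k-.5+x0,(y+.5)/k-.5+y0)
E
python3 - <<'E'
from h import *
np.set_printoptions(precision=4,suppress=True)
def g(lbl,cn,pts,z,k,x0,y0):
    P=np.array([ray(cn,un(*p,k,x0,y0),z)[:2] for p in pts]); print(lbl,P.tolist() if 0 else P, 'mean',P.mean(0))
    return P
F=g('foot','top',[(290,65),(478,178),(270,520),(82,412)],.006,10,150,195)
print('long dirs',np.degrees(np.arctan2(*(F[0]-F[3])[::-1])),np.degrees(np.arctan2(*(F[1]-F[2])[::-1])),np.linalg.norm(F[0]-F[3]),np.linalg.norm(F[0]-F[1]))
B=g('bridge','top',[(150,180),(205,208),(148,318),(92,280)],.152,10,150,195)
g('bridge side','side',[(247,65)],.152,10,205,130)
T=g('tray','top',[(35,185),(572,48),(680,408),(130,548)],.028,8,285,165)
print('long',[np.degrees(np.arctan2(*(a)[::-1])) for a in (T[0]-T[1],T[3]-T[2],T[0]-T[3],T[1]-T[2])],[np.linalg.norm(a) for a in (T[0]-T[1],T[0]-T[3])])
for p in [(178,333),(427,288),(548,234)]: g('small','top',[p],.045,8,285,165)
g('large','top',[(311,305)],.053,8,285,165)
g('large side','side',[(282,170)],.053,7,215,230)
for p in [(250,102),(315,284),(385,378)]: g('small side','side',[p],.045,7,215,230)
E
```

```text
foot [[0.5406 0.1699]
 [0.509  0.1176]
 [0.4169 0.1719]
 [0.4461 0.2235]] mean [0.4781 0.1707]
long dirs -29.606462879286422 -30.5172312307811 0.1085956088139849 0.06111559243922162
bridge [[0.494  0.1714]
 [0.4874 0.1584]
 [0.462  0.1708]
 [0.4709 0.184 ]] mean [0.4785 0.1711]
bridge side [[0.4772 0.1695]] mean [0.4772 0.1695]
tray [[ 0.5721 -0.1329]
 [ 0.6184 -0.3181]
 [ 0.4947 -0.3475]
 [ 0.4495 -0.1615]] mean [ 0.5337 -0.24  ]
long [np.float64(104.05843760859608), np.float64(103.66652154462315), np.float64(13.125926343882785), np.float64(13.341314373782453)] [np.float64(0.19096430478348975), np.float64(0.12585669199404195)]
small [[ 0.5192 -0.1771]] mean [ 0.5192 -0.1771]
small [[ 0.5336 -0.2602]] mean [ 0.5336 -0.2602]
small [[ 0.5514 -0.3014]] mean [ 0.5514 -0.3014]
large [[ 0.5272 -0.2198]] mean [ 0.5272 -0.2198]
large side [[ 0.5252 -0.2221]] mean [ 0.5252 -0.2221]
small side [[ 0.5174 -0.1799]] mean [ 0.5174 -0.1799]
small side [[ 0.5325 -0.2652]] mean [ 0.5325 -0.2652]
small side [[ 0.5503 -0.3053]] mean [ 0.5503 -0.3053]
```

Run:
```python
from h import *
s=readout.read_state(); M=R.from_rotvec(s['tool_rot']).as_matrix()
print(M.round(4)); y=M[:,1]; print('tool y yaw',np.degrees(np.arctan2(y[1],y[0])),'q1',np.degrees(s['q'][0]))
print(s['eef_pos'])
for n,p in [('beaker',(565,240)),('cyl',(608,233)),('petri',(377,230)),('oven r',(135,345)),('smallbeaker',(185,230))]:
    print(n,ray('top',(p[0]/1.5625,p[1]/1.5625),0))
```

```text
[[-2.000e-04  2.905e-01 -9.569e-01]
 [ 6.000e-04 -9.569e-01 -2.905e-01]
 [-1.000e+00 -7.000e-04  0.000e+00]]
tool y yaw -73.11015163537053 q1 -73.24771053338164
[ 0.18155651 -0.59795599  0.40432716]
beaker [ 0.67393525 -0.34525976  0.        ]
cyl [ 0.68664387 -0.42472534  0.        ]
petri [ 0.69481006 -0.00299346  0.        ]
oven r [0.48851783 0.42187153 0.        ]
smallbeaker [0.69687583 0.34603792 0.        ]
```

```bash
python3 -m handwheel '[[1.23,3.2,0,0,0,1.8,9.1],[1.23,3.2,0,0,0,1.8,9.1],[1.23,3.2,0,0,0,1.8,9.1],[1.23,3.2,0,0,0,1.8,9.1],[1.23,3.2,0,0,0,1.8,9.1],[1.23,3.2,0,0,0,1.8,9.1],[1.23,3.2,0,0,0,1.8,9.1],[1.23,3.2,0,0,0,1.8,9.1]]' 20
python3 -m handwheel '[[1.23,3.2,0,0,0,1.8,9.1],[1.23,3.2,0,0,0,1.8,9.1],[1.23,3.2,0,0,0,1.8,9.1],[1.23,3.2,0,0,0,1.8,9.1],[1.23,3.2,0,0,0,1.8,9.1],[1.23,3.2,0,0,0,1.8,9.1],[1.23,3.2,0,0,0,1.8,9.1],[1.23,3.2,0,0,0,1.8,9.1]]'
python3 -m handwheel '[[1.23,3.2,0,0,0,1.8,9.1],[1.23,3.2,0,0,0,1.8,9.1],[1.23,3.2,0,0,0,1.8,9.1],[1.23,3.2,0,0,0,1.8,9.1],[1.23,3.2,0,0,0,1.8,9.1],[1.23,3.2,0,0,0,1.8,9.1],[1.23,3.2,0,0,0,1.8,9.1],[0,0,0,0,0,0,9.1]]'
```

```text
time_s: 1.05
eef_pos: [0.2802, -0.3407, 0.4047]
tool_rot: [1.912, 0.536, -1.912]
ft_force: [0.1, -0.3, 0.5]
opening: 0.989
time_s: 1.85
eef_pos: [0.3786, -0.0847, 0.4049]
tool_rot: [1.752, 0.739, -1.751]
ft_force: [1.1, 0.2, 0.8]
opening: 0.989
time_s: 2.65
eef_pos: [0.4656, 0.1408, 0.4048]
tool_rot: [1.603, 0.897, -1.6]
ft_force: [-0.8, 0.4, 0.0]
opening: 0.989
```

Run:
```python
from h import *
import cv2
s=readout.read_state(); M=R.from_rotvec(s['tool_rot']).as_matrix();y=M[:,1]
im=vision.read_camera('wrist')
print(np.degrees(np.arctan2(y[1],y[0])),s['eef_pos'],M[:,0])
np.save('s1.npy',np.r_[s['eef_pos'],s['tool_rot']])
cv2.imwrite('pics/w1.png',cv2.resize(im[:,:,::-1],None,fx=1.5625,fy=1.5625,interpolation=cv2.INTER_CUBIC))
a=np.radians(-30);u=np.array([np.cos(a),np.sin(a),0]);v=np.array([-u[1],u[0],0])
c=np.array([.478,.1705,0])
for i,j in [(1,1),(1,-1),(-1,-1),(-1,1)]:
    print('bridge',proj('wrist',c+u*i*.0135+v*j*.009+[0,0,.152],s)*1.5625,'foot',proj('wrist',c+u*i*.055+v*j*.03+[0,0,.006],s)*1.5625,'stand top',proj('wrist',c+u*i*.047+v*j*.0155+[0,0,.053],s)*1.5625)
```

```text
-31.513987197420747 [0.46563663 0.14075406 0.40477364] [ 0.00116363  0.00115405 -0.99999866]
bridge [415.51318076 231.16704155] foot [466.77813584 167.2031984 ] stand top [463.45284456 194.46678443]
bridge [416.17397518 270.51631085] foot [465.94638328 251.3777592 ] stand top [463.04470233 243.6291851 ]
bridge [356.89420755 272.06162045] foot [316.07097694 255.31139785] stand top [316.22487385 247.49408775]
bridge [354.97969281 232.76881762] foot [310.19421978 171.44435964] stand top [312.81044362 198.50617938]
```

View pics/w1.png

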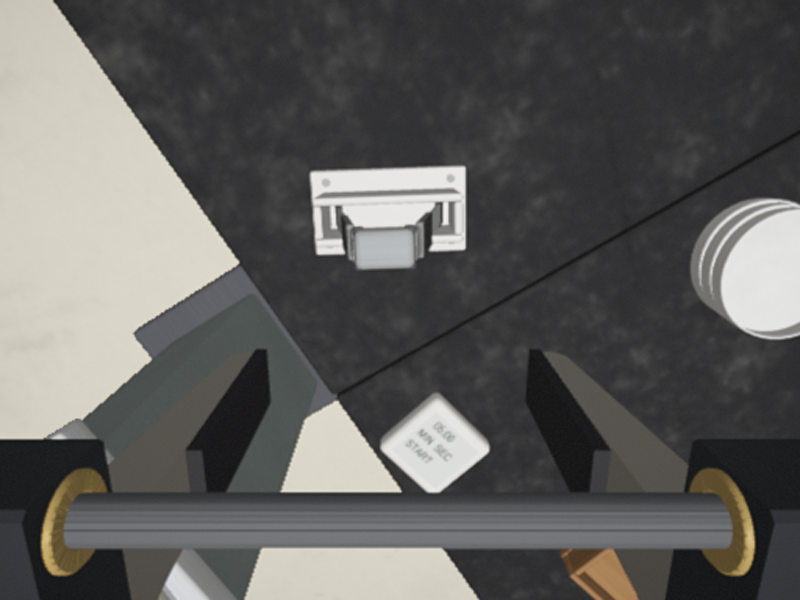

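The wrist view shows the bridge at x 355–416, y 228–270 and the stand foot at x 310–466. Both are within 1 mm or so of the projection of my estimate. Next I centre over the tongs and descend part way.

```bash
python3 -m handwheel '[[0.65,1.5,0,0,0,0.8,9.1],[0.65,1.5,0,0,0,0.7,9.1],[0,0,-1,0,0,0,9.1],[0,0,-1,0,0,0,9.1],[0,0,-1,0,0,0,9.1],[0,0,0,0,0,0,9.1],[0,0,0,0,0,0,9.1],[0,0,0,0,0,0,9.1]]'
python3 - <<'E'
from h import *
s=readout.read_state(); M=R.from_rotvec(s['tool_rot']).as_matrix();y=M[:,1]
print(np.degrees(np.arctan2(y[1],y[0])),s['eef_pos'],s['eef_pos']+.171*M[:,0],M[:,0])
E
```

```text
time_s: 3.5
eef_pos: [0.4776, 0.1678, 0.3749]
tool_rot: [1.587, 0.912, -1.586]
ft_force: [-0.5, -0.2, 0.9]
opening: 0.989
-30.228875478338725 [0.47756911 0.1677683  0.3748909 ] [0.47761714 0.16778397 0.20389091] [ 2.80910478e-04  9.16306301e-05 -9.99999956e-01]
```

```bash
python3 -m handwheel '[[0.08,0.3,0,0,0,0.2,9.1],[0,0,-1,0,0,0,9.1],[0,0,-1.5,0,0,0,9.1],[0,0,-1.5,0,0,0,9.1],[0,0,-1,0,0,0,9.1],[0,0,0,0,0,0,9.1],[0,0,0,0,0,0,9.1],[0,0,0,0,0,0,9.1]]'
python3 - <<'E'
from h import *
import cv2
s=readout.read_state(); M=R.from_rotvec(s['tool_rot']).as_matrix();y=M[:,1]
im=vision.read_camera('wrist')
print(np.degrees(np.arctan2(y[1],y[0])),s['eef_pos'],s['eef_pos']+.171*M[:,0],s['ft_force'])
cv2.imwrite('pics/w2.png',cv2.resize(im[:,:,::-1],None,fx=1.5625,fy=1.5625,interpolation=cv2.INTER_CUBIC))
a=np.radians(-30);u=np.array([np.cos(a),np.sin(a),0]);v=np.array([-u[1],u[0],0])
c=np.array([.4785,.1708,0])
for i,j in [(1,1),(1,-1),(-1,-1),(-1,1)]:
    print('bridge',proj('wrist',c+u*i*.0135+v*j*.009+[0,0,.152],s)*1.5625)
E
```

```text
time_s: 4.3
eef_pos: [0.4786, 0.1711, 0.3252]
tool_rot: [1.584, 0.914, -1.583]
ft_force: [0.3, 0.7, 0.7]
opening: 0.99
-30.005813741675333 [0.47857994 0.17107881 0.32523303] [0.47873233 0.1711346  0.15423311] [0.28522814 0.67516469 0.68255798]
bridge [440.09777027 371.94772345]
bridge [438.85295201 422.73689095]
bridge [356.13021323 422.82747904]
bridge [354.90420779 372.02286825]
```

View pics/w2.png

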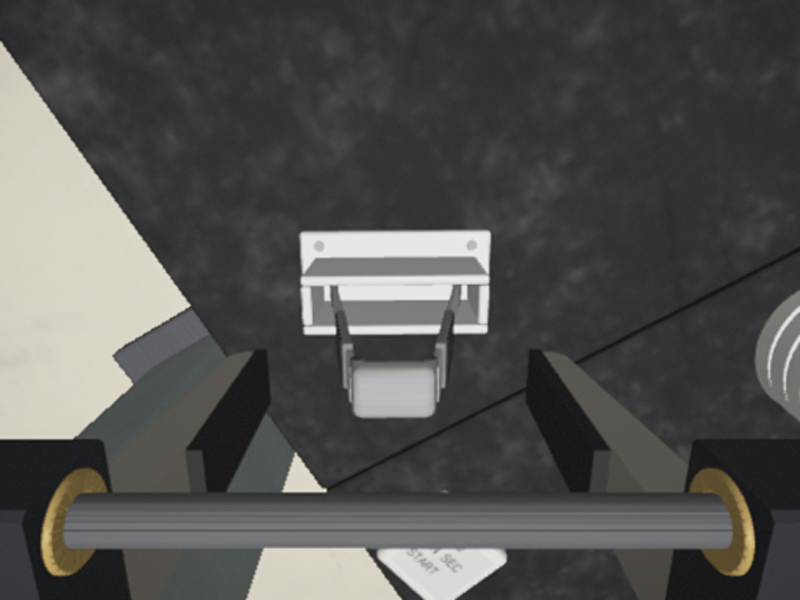

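The bridge is centred at (395,391) against a predicted (397,397), so it lies 1–2 mm further out. I'll shift by that much and go down to grip height.

```bash
python3 -m handwheel '[[0.03,0.15,-0.4,0,0,0,9.1],[0,0,-1,0,0,0,9.1],[0,0,-1,0,0,0,9.1],[0,0,-1,0,0,0,9.1],[0,0,-1,0,0,0,9.1],[0,0,0,0,0,0,9.1],[0,0,0,0,0,0,6],[0,0,0,0,0,0,6]]'
python3 -m handwheel '[[0,0,0,0,0,0,4.6],[0,0,0,0,0,0,4.6],[0,0,0,0,0,0,4.6],[0,0,0,0,0,0,3.95],[0,0,0,0,0,0,3.95],[0,0,0,0,0,0,3.95],[0,0,0,0,0,0,3.95],[0,0,0,0,0,0,3.95]]' 20
python3 - <<'E'
from h import *
import cv2
s=readout.read_state()
print(s['eef_pos'],s['opening']*92,s['ft_force'])
im=vision.read_camera('wrist')
cv2.imwrite('pics/w3.png',cv2.resize(im[:,:,::-1],None,fx=1.5625,fy=1.5625,interpolation=cv2.INTER_CUBIC))
t=vision.read_camera('side')
cv2.imwrite('pics/s3.png',cv2.resize(t[100:220,170:300,::-1],None,fx=5,fy=5,interpolation=cv2.INTER_CUBIC))
E
```

```text
time_s: 5.15
eef_pos: [0.4788, 0.1725, 0.2809]
tool_rot: [1.584, 0.914, -1.583]
ft_force: [-0.8, 0.7, 0.5]
opening: 0.835
time_s: 5.95
eef_pos: [0.4791, 0.1726, 0.2813]
tool_rot: [1.585, 0.914, -1.582]
ft_force: [0.6, -1.3, 5.7]
opening: 0.432
[0.47906233 0.17255364 0.28126385] 39.725224979989584 [ 0.64632263 -1.28216009  5.69109626]
```

View pics/w3.png

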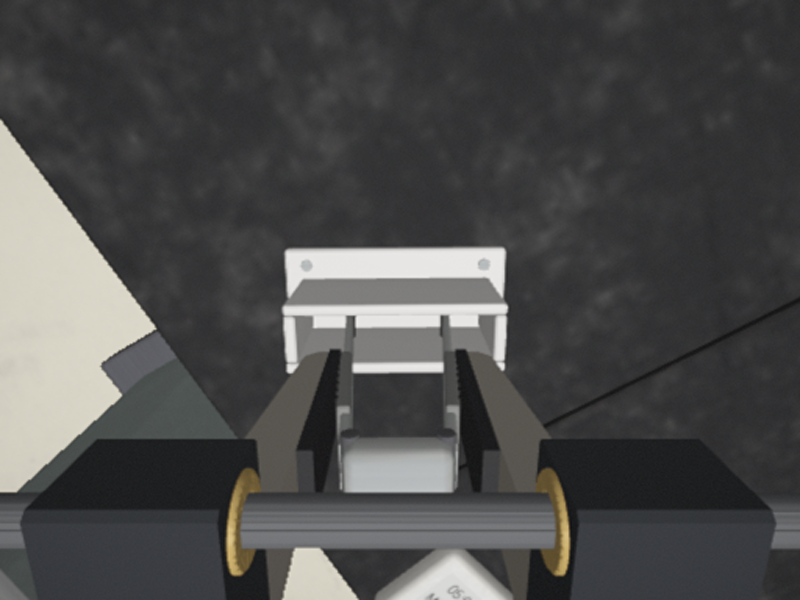

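View pics/s3.png

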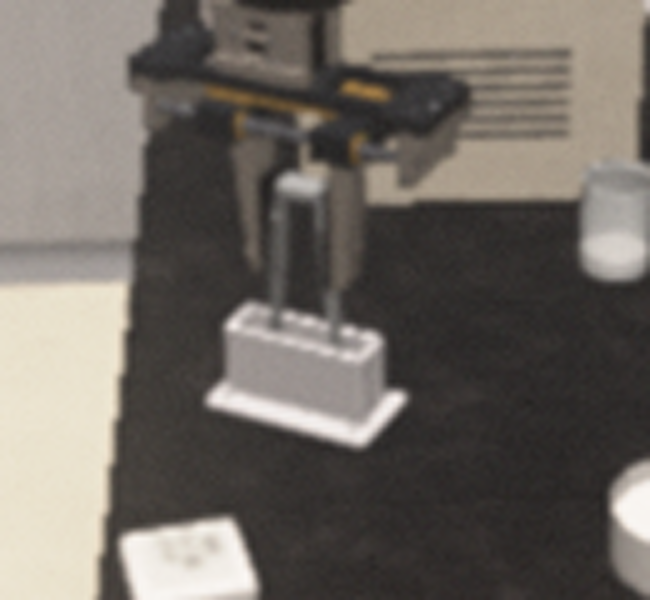

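The tongs are held between the pads with the arms partly squeezed (opening 39.7 mm). Now I lift straight up.

```bash
python3 -m handwheel '[[0,0,0.5,0,0,0,3.95],[0,0,1,0,0,0,3.95],[0,0,1.5,0,0,0,3.95],[0,0,2,0,0,0,3.95],[0,0,2,0,0,0,3.95],[0,0,2,0,0,0,3.95],[0,0,1.5,0,0,0,3.95],[0,0,0,0,0,0,3.95]]'
python3 - <<'E'
from h import *
import cv2
s=readout.read_state()
print(s['eef_pos'],s['opening']*92,s['ft_force'])
t=vision.read_camera('side')
cv2.imwrite('pics/s4.png',cv2.resize(t[70:220,170:300,::-1],None,fx=4,fy=4,interpolation=cv2.INTER_CUBIC))
E
```

```text
time_s: 6.85
eef_pos: [0.479, 0.1726, 0.3881]
tool_rot: [1.587, 0.914, -1.58]
ft_force: [0.0, -0.7, -0.5]
opening: 0.434
[0.47902175 0.1726467  0.38807672] 39.903614437044524 [ 0.04046739 -0.69547623 -0.49635337]
```

View pics/s4.png

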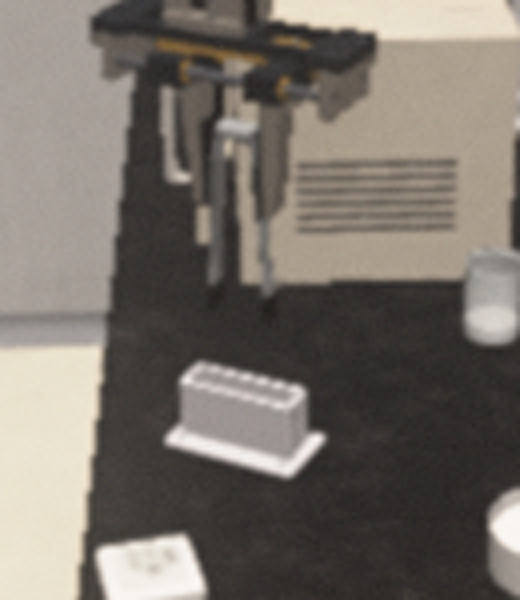

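```bash
python3 -m handwheel '[[0.1,-1,0.2,0,0,1,3.95],[0.2,-2,0.2,0,0,2,3.95],[0.3,-2.5,0.2,0,0,2.6,3.95],[0.3,-2.5,0.2,0,0,2.6,3.95],[0.3,-2.5,0.2,0,0,2.6,3.95],[0.3,-2.5,0,0,0,2.6,3.95],[0.3,-2.5,0,0,0,2.6,3.95],[0.3,-2.5,0,0,0,2.6,3.95]]'
python3 -m handwheel '[[0.3,-2.5,0,0,0,2.6,3.95],[0.3,-2.5,0,0,0,2.6,3.95],[0.3,-2.5,0,0,0,2.6,3.95],[0.3,-2.5,0,0,0,2.6,3.95],[0.3,-2.5,0,0,0,2.6,3.95],[0.3,-2.5,0,0,0,2.6,3.95],[0.3,-2.5,0,0,0,2.6,3.95],[0.3,-2.5,0,0,0,2.2,3.95]]'
python3 -m handwheel '[[0.2,-1.2,0,0,0,1.8,3.95],[0,-0.5,0,0,0,1.4,3.95],[0,0,0,0,0,0,3.95],[0,0,0,0,0,0,3.95],[0,0,0,0,0,0,3.95],[0,0,0,0,0,0,3.95],[0,0,0,0,0,0,3.95],[0,0,0,0,0,0,3.95]]'
python3 - <<'E'
from h import *
import cv2
s=readout.read_state(); M=R.from_rotvec(s['tool_rot']).as_matrix();y=M[:,1]
im=vision.read_camera('wrist')
np.save('s5.npy',np.r_[s['eef_pos'],s['tool_rot']])
print(np.degrees(np.arctan2(y[1],y[0])),s['eef_pos'],s['eef_pos']+.171*M[:,0],s['opening']*92)
cv2.imwrite('pics/w5.png',cv2.resize(im[:,:,::-1],None,fx=1.5625,fy=1.5625,interpolation=cv2.INTER_CUBIC))
for n,c,z in [('L',(.527,-.2195),.053),('s',(.519,-.177),.045),('s',(.534,-.2602),.045)]: print(n,proj('wrist',[*c,z],s)*1.5625)
E
```

```text
time_s: 7.7
eef_pos: [0.4992, -0.0086, 0.3946]
tool_rot: [1.352, 1.111, -1.355]
ft_force: [0.4, 0.4, -1.0]
opening: 0.426
time_s: 8.5
eef_pos: [0.5232, -0.2084, 0.3944]
tool_rot: [1.091, 1.282, -1.092]
ft_force: [0.5, 0.1, -1.4]
opening: 0.429
time_s: 9.3
eef_pos: [0.5256, -0.2243, 0.3958]
tool_rot: [1.051, 1.302, -1.051]
ft_force: [-0.7, -0.1, -0.4]
opening: 0.429
12.205580259023947 [ 0.52563486 -0.22432571  0.39578098] [ 0.52566376 -0.22434128  0.22478098] 39.43129384724666
L [401.12182899 265.86458955]
s [403.04863248 195.05064574]
s [398.2431915  323.67928586]
```

View pics/w5.png

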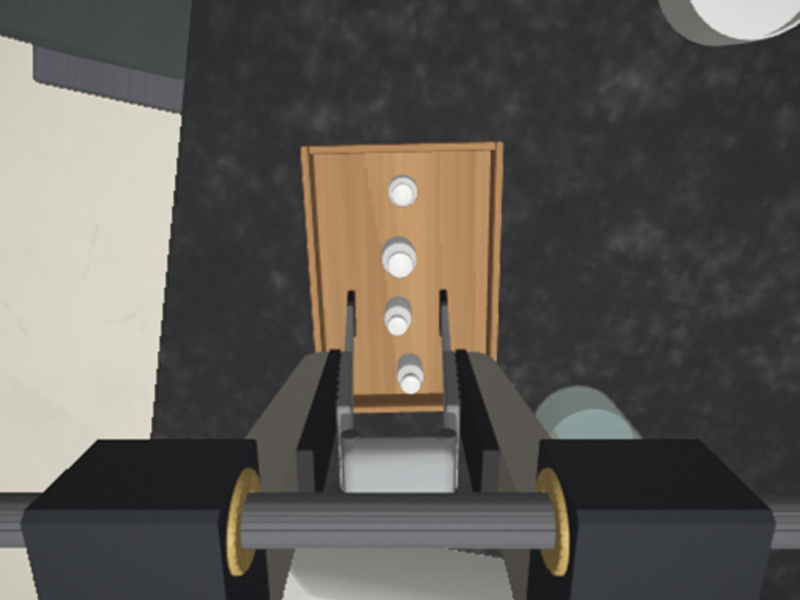

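The wrist view shows the large weight's head at (400,264) and the small weights' heads at (403,191), (398,324) and (411,383). The jaws are the dark bars at (352,315) and (444,315).

Run:
```python
from h import *
import cv2
a=np.load('s5.npy'); s=dict(eef_pos=a[:3],tool_rot=a[3:]); M=R.from_rotvec(a[3:]).as_matrix()
P=lambda p:(p[0]/1.5625-.18,p[1]/1.5625-.18)
for n,p,z in [('L',(400,264),.053),('s1',(403,191),.045),('s2',(398,324),.045),('s3',(411,383),.045)]: print(n,ray('wrist',P(p),z,s))
for sy in (-1,1):
  for d in (.275,.253):
    for dz in (-.009,.009):
      print(sy,d,dz,proj('wrist',a[:3]+M@[d,sy*.029,dz],s)*1.5625)
im=cv2.imread('pics/w5.png'); cv2.imwrite('pics/w5c.png',cv2.resize(im[140:420,300:500],None,fx=2.1,fy=2.1,interpolation=cv2.INTER_CUBIC))
```

```text
L [ 0.52584252 -0.21833652  0.053     ]
s1 [ 0.51823188 -0.17445648  0.045     ]
s2 [ 0.53366447 -0.26030095  0.045     ]
s3 [ 0.55151683 -0.30039915  0.045     ]
-1 0.275 -0.009 [339.9707095  287.09931102]
-1 0.275 0.009 [341.0296694  320.99559072]
-1 0.253 -0.009 [335.02345862 299.53962085]
-1 0.253 0.009 [336.27240812 336.07422262]
1 0.275 -0.009 [455.25023491 287.09301799]
1 0.275 0.009 [454.16801339 320.98326165]
1 0.253 -0.009 [460.32980642 299.53027949]
1 0.253 0.009 [459.05298356 336.05787255]
```

View pics/w5c.png

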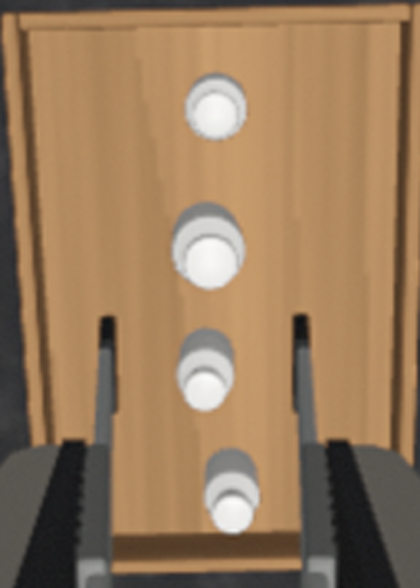

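```bash
python3 -m handwheel '[[0.04,0.35,0,0,0,0,3.95],[0,0.3,-0.5,0,0,0,3.95],[0,0,-1,0,0,0,3.95],[0,0,-1.5,0,0,0,3.95],[0,0,-1.5,0,0,0,3.95],[0,0,-1,0,0,0,3.95],[0,0,0,0,0,0,3.95],[0,0,0,0,0,0,3.95]]'
python3 - <<'E'
from h import *
import cv2
s=readout.read_state(); M=R.from_rotvec(s['tool_rot']).as_matrix();y=M[:,1]
im=vision.read_camera('wrist'); t=vision.read_camera('side')
np.save('s6.npy',np.r_[s['eef_pos'],s['tool_rot']])
print(np.degrees(np.arctan2(y[1],y[0])),s['eef_pos'],s['opening']*92,s['ft_force'])
cv2.imwrite('pics/w6.png',cv2.resize(im[100:300,160:360,::-1],None,fx=3,fy=3,interpolation=cv2.INTER_CUBIC))
cv2.imwrite('pics/s6.png',cv2.resize(t[180:310,190:330,::-1],None,fx=4.5,fy=4.5,interpolation=cv2.INTER_CUBIC))
E
```

```text
time_s: 10.15
eef_pos: [0.5261, -0.218, 0.3406]
tool_rot: [1.051, 1.303, -1.051]
ft_force: [0.4, 0.4, -0.2]
opening: 0.431
12.192358871959835 [ 0.52606078 -0.21804672  0.34055209] 39.62852988093911 [ 0.37803673  0.36091709 -0.15423147]
```

View pics/w6.png

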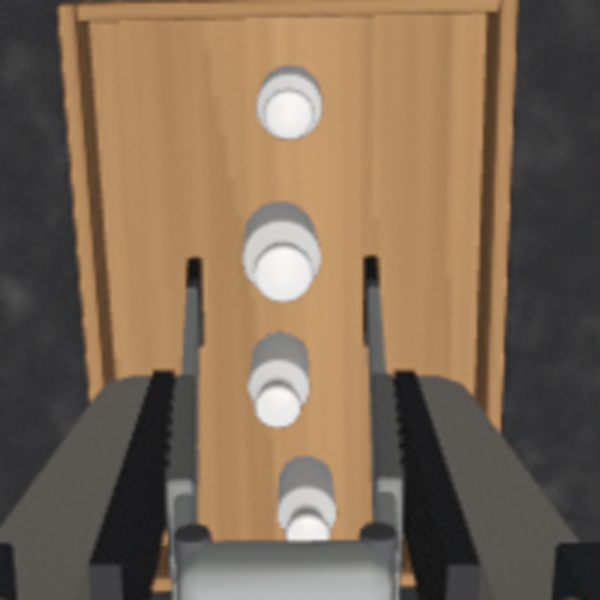

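View pics/s6.png

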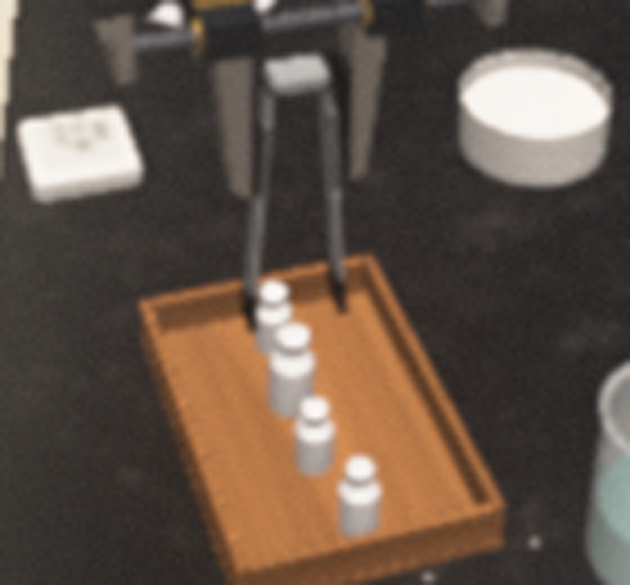

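Run:
```python
from h import *
a=np.load('s6.npy'); s=dict(eef_pos=a[:3],tool_rot=a[3:]); M=R.from_rotvec(a[3:]).as_matrix()
f=lambda p:un(*p,3,160,100)
def tool(p,z): w=ray('wrist',f(p),z,s); return w,(M.T@(w-a[:3]))*1000
print('head',*tool((282,272),.053)); print('s1',*tool((289,114),.045)); print('s2',*tool((278,405),.045))
z=a[2]-.275
for p in [(194,258),(371,257)]: print('jaw far edge foot',*tool(p,z))
```

```text
head [ 0.52532957 -0.21819532  0.053     ] [ 2.87552319e+02 -6.48910912e-01  6.77375695e-02]
s1 [ 0.51822067 -0.1762448   0.045     ] [295.56304104   1.26495463 -42.43576849]
s2 [ 0.53330513 -0.26082942  0.045     ] [295.5411293   -1.85463133  43.42671421]
jaw far edge foot [ 0.50118863 -0.21574593  0.06555209] [275.01003362 -23.73227462  -7.42819685]
jaw far edge foot [ 0.54653517 -0.20566788  0.06555209] [274.99440661  22.71986457  -7.70199223]
```

The jaws straddle the weight to within 0.2 mm in the squeeze direction and 1.4 mm across. I'll correct that, lower, and then squeeze.

```bash
python3 -m handwheel '[[-0.03,0.13,0,0,0,0,3.95],[0,0,0,0,0,0,3.95],[0,0,-0.8,0,0,0,3.95],[0,0,-1,0,0,0,3.95],[0,0,-1,0,0,0,3.95],[0,0,-1,0,0,0,3.95],[0,0,-1,0,0,0,3.95],[0,0,-0.25,0,0,0,3.95]]'
python3 - <<'E'
from h import *
import cv2
s=readout.read_state()
im=vision.read_camera('wrist'); t=vision.read_camera('side')
print(s['eef_pos'],s['opening']*92,s['ft_force'])
cv2.imwrite('pics/w7.png',cv2.resize(im[100:300,160:360,::-1],None,fx=3,fy=3,interpolation=cv2.INTER_CUBIC))
cv2.imwrite('pics/s7.png',cv2.resize(t[190:320,190:330,::-1],None,fx=4.5,fy=4.5,interpolation=cv2.INTER_CUBIC))
E
```

```text
time_s: 11.05
eef_pos: [0.5252, -0.2166, 0.2885]
tool_rot: [1.051, 1.305, -1.052]
ft_force: [-0.5, 0.2, -0.4]
opening: 0.43
[ 0.52524089 -0.21657488  0.28848466] 39.53031663724545 [-0.5189349   0.2160629  -0.44338013]
```

View pics/w7.png

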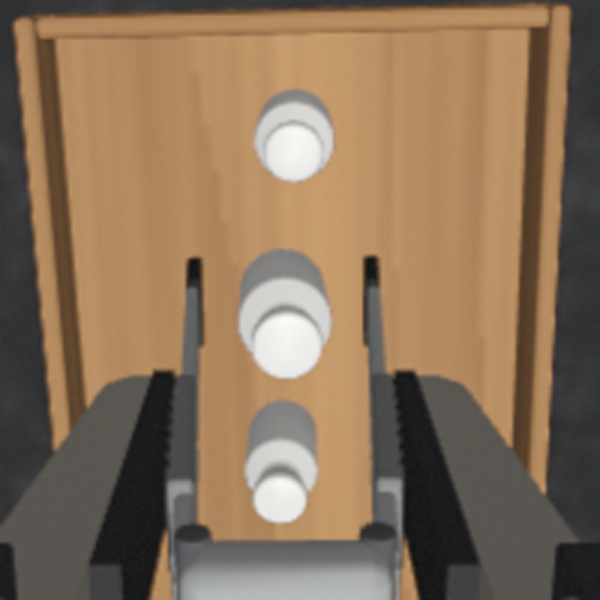

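View pics/s7.png

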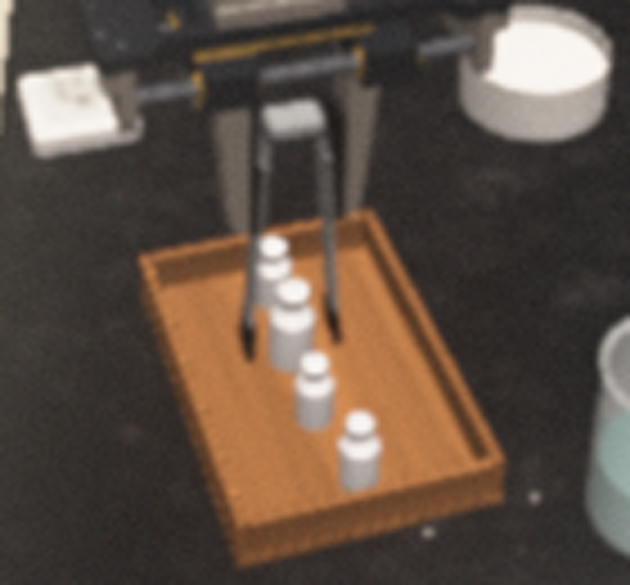

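```bash
python3 -m handwheel '[[0,0,0,0,0,0,3.8],[0,0,0,0,0,0,3.65],[0,0,0,0,0,0,3.5],[0,0,0,0,0,0,3.4],[0,0,0,0,0,0,3.3],[0,0,0,0,0,0,3.2],[0,0,0,0,0,0,3.1],[0,0,0,0,0,0,2.9]]' 32
python3 -m handwheel '[[0,0,0,0,0,0,2.5],[0,0,0,0,0,0,2.5],[0,0,0,0,0,0,2.5],[0,0,0,0,0,0,2.5],[0,0,0,0,0,0,2.5],[0,0,0,0,0,0,2.5],[0,0,0,0,0,0,2.5],[0,0,0,0,0,0,2.5]]' 32
python3 - <<'E'
from h import *
import cv2
s=readout.read_state()
im=vision.read_camera('wrist'); t=vision.read_camera('side')
print(s['eef_pos'],s['opening']*92,s['ft_force'])
cv2.imwrite('pics/w8.png',cv2.resize(im[100:300,160:360,::-1],None,fx=3,fy=3,interpolation=cv2.INTER_CUBIC))
cv2.imwrite('pics/s8.png',cv2.resize(t[190:320,190:330,::-1],None,fx=4.5,fy=4.5,interpolation=cv2.INTER_CUBIC))
E
```

```text
time_s: 11.95
eef_pos: [0.5256, -0.2168, 0.2902]
tool_rot: [1.051, 1.303, -1.051]
ft_force: [-1.5, -0.7, 0.6]
opening: 0.346
time_s: 12.75
eef_pos: [0.5256, -0.2168, 0.2902]
tool_rot: [1.051, 1.302, -1.051]
ft_force: [-2.9, -0.8, 3.4]
opening: 0.344
[ 0.52564861 -0.21675483  0.29020283] 31.6200667930115 [-2.92216601 -0.7934458   3.37566502]
```

View pics/w8.png

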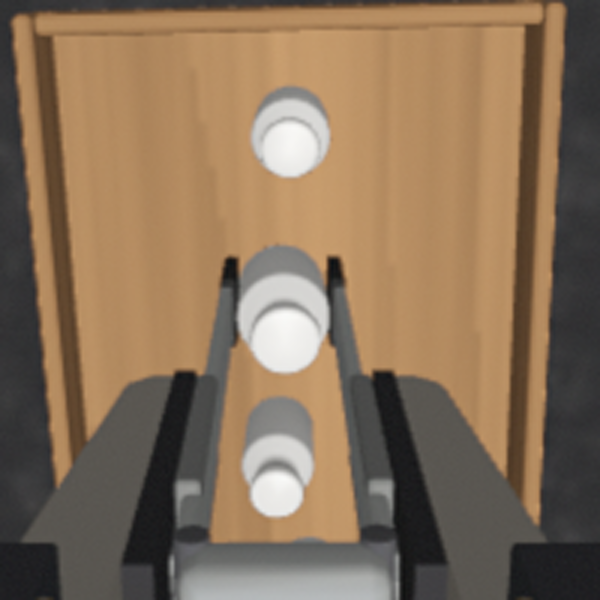

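View pics/s8.png

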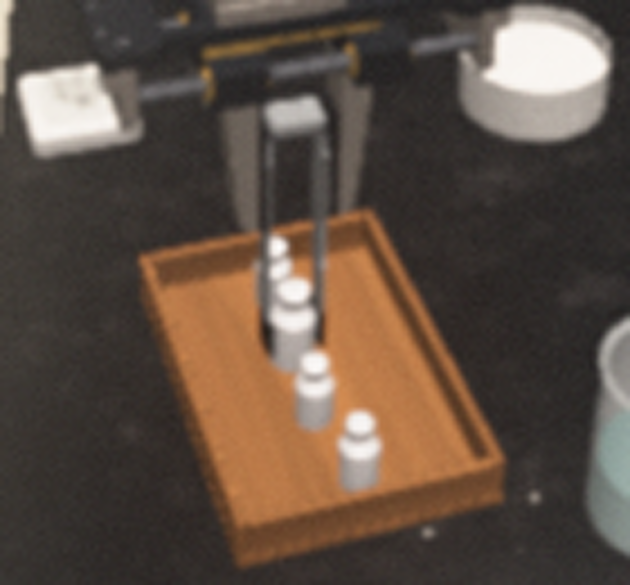

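The jaws close on the weight with the arms parallel (opening 31.6 mm). I'll lift slowly by 12 cm, which puts the weight's underside about 10 cm above the rim.

```bash
python3 -m handwheel '[[0,0,0.3,0,0,0,2.5],[0,0,0.5,0,0,0,2.5],[0,0,0.7,0,0,0,2.5],[0,0,0.7,0,0,0,2.5],[0,0,0.7,0,0,0,2.5],[0,0,0.6,0,0,0,2.5],[0,0,0.5,0,0,0,2.5],[0,0,0,0,0,0,2.5]]'
python3 - <<'E'
from h import *
import cv2
s=readout.read_state()
t=vision.read_camera('side')
print(s['eef_pos'],s['opening']*92,s['ft_force'])
cv2.imwrite('pics/s9.png',cv2.resize(t[170:320,190:330,::-1],None,fx=4,fy=4,interpolation=cv2.INTER_CUBIC))
E
```

```text
time_s: 13.65
eef_pos: [0.5259, -0.2168, 0.3311]
tool_rot: [1.051, 1.301, -1.051]
ft_force: [0.0, -0.8, -2.3]
opening: 0.349
[ 0.5259247  -0.21683088  0.33106444] 32.102984413487775 [ 0.02356043 -0.83498988 -2.33670354]
```

View pics/s9.png

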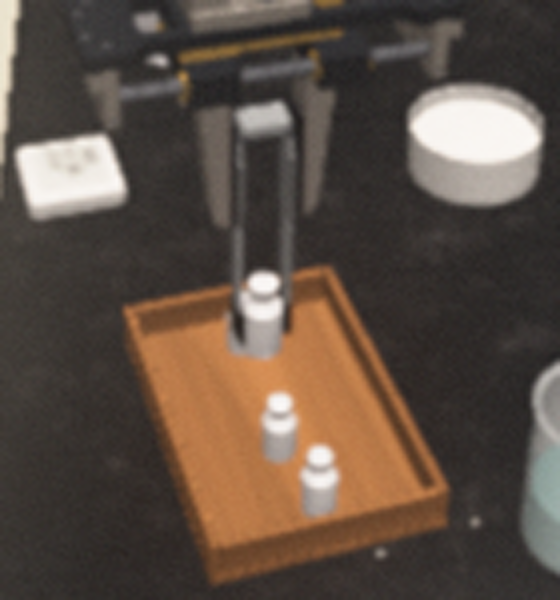

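The weight is rising upright with the tongs, so I continue.

```bash
python3 -m handwheel '[[0,0,0.6,0,0,0,2.5],[0,0,1,0,0,0,2.5],[0,0,1.3,0,0,0,2.5],[0,0,1.4,0,0,0,2.5],[0,0,1.4,0,0,0,2.5],[0,0,1.2,0,0,0,2.5],[0,0,0.8,0,0,0,2.5],[0,0,0.4,0,0,0,2.5]]'
python3 -m handwheel '[[0,0,0,0,0,0,2.5],[0,0,0,0,0,0,2.5],[0,0,0,0,0,0,2.5],[0,0,0,0,0,0,2.5],[0,0,0,0,0,0,2.5],[0,0,0,0,0,0,2.5],[0,0,0,0,0,0,2.5],[0,0,0,0,0,0,2.5]]'
python3 - <<'E'
from h import *
import cv2
s=readout.read_state()
t=vision.read_camera('side'); w=vision.read_camera('wrist')
print(s['eef_pos'],s['opening']*92,s['ft_force'])
cv2.imwrite('pics/s10.png',cv2.resize(t[120:320,150:350,::-1],None,fx=3,fy=3,interpolation=cv2.INTER_CUBIC))
cv2.imwrite('pics/w10.png',cv2.resize(w[:,:,::-1],None,fx=1.5,fy=1.5,interpolation=cv2.INTER_CUBIC))
E
```

```text
time_s: 14.5
eef_pos: [0.5258, -0.2168, 0.4124]
tool_rot: [1.051, 1.301, -1.051]
ft_force: [-0.4, -0.9, -1.5]
opening: 0.342
time_s: 15.3
eef_pos: [0.5257, -0.2167, 0.4112]
tool_rot: [1.051, 1.302, -1.051]
ft_force: [0.8, 0.5, -1.9]
opening: 0.347
[ 0.52569614 -0.21672004  0.41115831] 31.921973324432454 [ 0.82261368  0.49061454 -1.86994299]
```

View pics/s10.png

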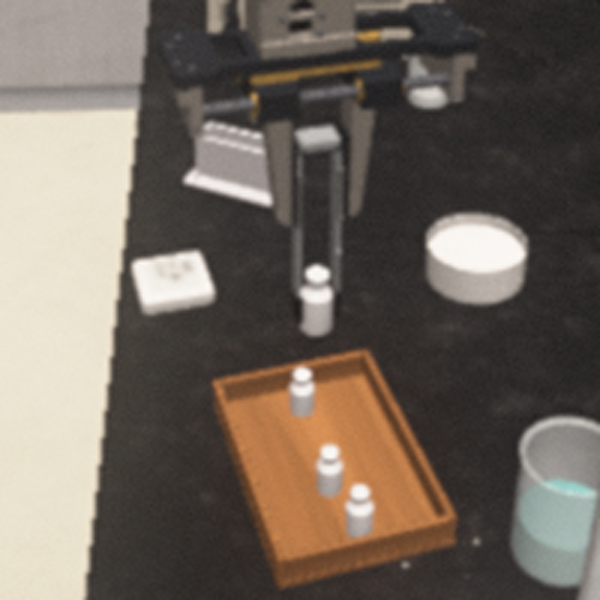

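View pics/w10.png

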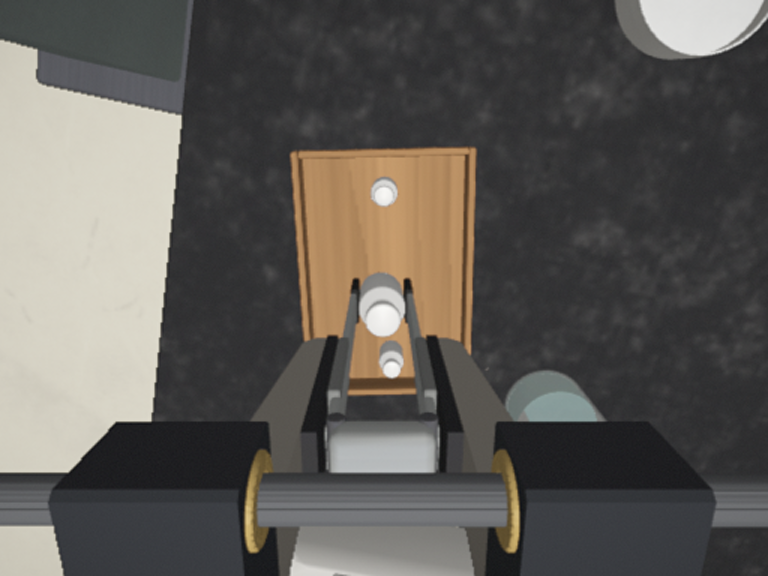

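The side view shows the large weight upright in the jaws at (317,300). All three small weights are still standing in the box and the bystanders haven't moved. The hold stayed steady for 0.8 s, so I'm handing in.

```bash
python3 -c "
from workcell import r
print(r.hand_in())"
```

```text
the job is handed in; nothing more can be done
None
```

I lifted the tongs straight out of the stand, lowered them over the large weight and squeezed them with a 32 N grip. I then raised the weight 12 cm and handed the job in after about 15.4 s, still holding it.

Last checks:
- **Grip:** the opening held steady at about 32 mm, which is where the arms are parallel on the weight.
- **Weight:** it was upright in the jaws, with its underside an estimated 10 cm above the box rim (from the arm's height).
- **Small weights:** all three were still standing in the box.
- **Other objects:** the petri dishes, timer and beaker, as far as they show in the pictures, had not moved.
- **Gripper contact:** the fingers stayed well above every weight throughout.

One thing differed from plan. The pads pressed low on the flared arms, so during the carry the jaw gap was about 42 mm, narrower than the 52 mm or so I had planned. That still left about 10 mm on each side of the weight. No check failed.

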